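# Load the sample plate under the stage's spring clip

### The job

Load the sample plate into the stage: with one fingertip press the spring clip's long bar down and keep it down, so that the clip's foot stays lifted, while the other fingertip pushes the plate by its upturned flange along the bed, under the foot and fully home against the end stop. Only when the plate is home let the bar come up, so that the foot clamps the plate, and move clear. Push and press only: do not lift the plate, and leave the bottle, the jar and the dish alone.

Things in the scene. Friction and masses are not known exactly. Their poses are not given: they have to be found in the camera images.
- stage: Fixed sample stage: grey baseplate 170 x 138 x 6 mm under a raised dark grey bed. Origin on the bench under the centre of the plate's home position. Its x = the push direction (roughly away from the robot), y to the left of it, z up. In its frame (mm): bed top z = 18, x -127 to 39, y -33 to 33, with two black guide rails along x, 54.4 apart inside, rising 5 above the bed.
- stop_face (a point): Centre of the black end stop's near face, at bed level: stage x = +30, y = 0, z = 18 mm. The stop rises 10 mm above the bed and is 64 mm wide. The plate is home when its front edge meets this face, that is when its centre is at stage x = 0. Axes as the stage's.
- clip (a joint): Steel spring clip, a rocker on a shaft along stage x at y = 44, z = 22 mm (end posts at x = -122, +21, tops z = 30). Rad: 0 = at rest; grows as the bar is pressed down and the foot rises; end stop 0.45. The foot clears the plate from about 0.12, by 6 mm at 0.30 (bar level); bar released, it rests on the plate at about 0.11. At the bar's middle it takes 3 N to start, 8 N at 0.30.
- bar_top (a point): Middle of the top of the clip's flat bar, 108 mm along stage x (-122 to -14) by 44 mm wide; a fingertip may slide along it. At rest it slopes up outwards by 0.30 rad: top z 27 mm at its inner edge (stage y 47), 40 mm at its outer edge (y 88). Pressed level (clip 0.30) all its top is at stage z = 26 mm, 8 mm above the bed, y 47 to 91, this point at y = 69.
- foot (a point): Middle of the underside of the clip's foot, 20 mm (stage x, -5 to +15) by 8 mm (y 2 to 10), hanging over the bed from an arm that crosses the left rail (arm's top at z = 36 mm at rest). At rest 4 mm above the bed: too low, it blocks the plate's front edge.
- plate_mid (a point): Loose aluminium plate, 0.12 kg, 60 (x) x 50 (y) x 8 mm thick, white disc on top. Along its rear (-x) edge an upturned flange 50 mm wide, 5 thick, top 20 mm above the underside. Lies on the bed between the rails, short of the foot. Point: middle of length and width, 4 mm above the bed; x points from flange to front edge; the flange's rear face is 30 mm behind it.
- bottle: Bystander: amber bottle, 48 mm across, 85 mm high, stands beside the stage; origin at the centre of its underside.
- jar: Bystander: white jar, 44 mm across, 50 mm high; origin at the centre of its underside.
- dish: Bystander: white open dish, 64 mm across, 26 mm high; origin at the centre of its underside.
Things that resemble listed ones, but are neither listed nor needed, are in the scene too. There is more than one size of the stage; the one meant has the size given above. What is shaped like the part that bears plate_mid but blue is not meant.

How it is judged:
By the outcome, as a careful person would: the job done as asked, in the order asked, and still so for the second after the job is handed in, with the robot touching nothing.
It also fails if it takes over 32 s, if anything falls off the work surface, if the arm or the gripper's body presses on something with over 40 N, if the wrist force passes 120 N, or if a joint passes its speed limit or range.

### The arm

A 7-joint arm with a two-finger parallel gripper is mounted at the origin on the work surface. World frame = base frame: x ahead of the robot, y to its left, z up, the work surface at z = 0. Lengths are in m, angles in rad, forces in N, time in s.
With the tool pointing down it reaches from about 0.425 to 0.95 m from the base axis. Payload 16.7 kg.
Tool frame: the origin (TCP) lies where the fingers leave the gripper's body, on its centre line; the fingertips stand 97 mm ahead of it and the grasp point (between the pads) lies 78 mm ahead of it; z points along the fingers, y is the direction in which the jaws open and shut (so a half turn about z gives the same grasp; the last joint's range is limited). The gripper opens to 94 mm and grips with 3 to 60 N. Pads are 16 mm wide; open, the fingers measure 119 mm over their backs; the gripper's body (75 mm by 177 mm) begins 78 mm behind the grasp point.
Start: joints at [-1.294, 0.426, 0.074, 1.606, -0.034, 1.111, -0.067], TCP at [0.279, 0.614, 0.303] pointing down, gripper open.
Joint ranges: [-2.85, 2.85], [-0.5, 2.14], [-1.23, 1.37], [0.21, 2.46], [-1.02, 4.16], [0.16, 2.05], [-2.73, 2.73]. Speed limits (rad/s): [1.89, 1.89, 2.39, 2.39, 3.01, 3.01, 3.01].

### API

Orientations are given as a unit quaternion [w, x, y, z].
In Python, from plant import bot gives the robot as it stands. Calls block until the motion is done:
- bot.move_pose(position, orientation): joint-space move of the TCP to a pose.
- bot.move_straight(position, velocity=0.15, orientation=None): straight line of the TCP; orientation=None keeps the orientation; velocity is the mean speed in m/s.
- bot.move_j(angles): joint-space move.
- bot.release() and bot.close_gripper(f_grip=None): open the fingers fully, or close them until they stop; f_grip is the grip in N (None keeps the last).
- bot.hold(seconds).
- bot.ik(position, orientation): joint angles nearest the present ones, or None.
- bot.read_camera(name): name is "scene" or "top" or "wrist"; returns a dict with "img" (400x640x3 uint8, blue, green, red), "mtx" (3x3 intrinsics, pixels), "k1" (the pictures are not rectified: a ray, as slopes to the right and down, at radius r is drawn at 1 + k1 r^2 times it, then the intrinsics apply), "R" (3x3) and "t" (3): a world point X has camera coordinates R X + t; the wrist camera has in their place "tool_from_camera" (4x4, takes a point from camera to tool coordinates, whose origin is the TCP and whose axes are the flange's). Camera axes: x right, y down, z forward; pixel columns grow to the right and rows downward; lengths in m; the calibration is good to about 2 mm. A picture is of the moment at which its call begins: read the wrist's pose just before it. There is no depth.
A pose or a line that the arm cannot do raises bot.MotionError and nothing moves.
- bot.hand_in(): hands the job in, once; it reports no verdict.
Trained networks look in a picture, given as the dict that the camera call returned (one of the last four; its "shot" number tells which), for a name from the list of things; names that differ only in an ending like _2 or _b are one class to them, and where a whole thing is asked for, a point or a joint stands for the part that bears it (a point fixed in the world has none). Each returns a list of dicts, best first, with "conf" (0 to 1); they miss things now and then, are a little off and sometimes report something else, mostly with a low value. They report only what shows in the picture. A call takes as long as a camera call. They do not tell look-alikes from the thing itself.
- bot.search_frame(target, picture): "rect" ([left, top, right, bottom] as shares, 0 to 1, of the picture: columns of its width, rows of its height, round what is visible of it).
- bot.mark_of(target, picture): "point" ([row, column] as shares, 0 to 1, of the picture: columns of its width, rows of its height: a listed point, or the origin of a listed thing).
Readings, each from a call of its own:
- bot.read_clock(): time.
- bot.read_qpos(): joint angles.
- bot.read_joint_vel(): joint speeds.
- bot.read_tau(): joint torques, N m.
- bot.read_position(): TCP position.
- bot.read_ee_rot(): TCP orientation.
- bot.read_wrist_force(): force on the tool from outside, world axes, zero at the start.
- bot.read_ft_torque(): the same for the moment, N m.
- bot.read_finger_gap(): finger opening in m.
Only numpy, scipy, OpenCV 4.12 (cv2) and the standard library are available. Lean on these libraries where they do the work, as an engineer would, in place of code of your own. Each camera call takes 0.05 s, during which the arm holds its last target.

## Working session

There is one attempt and no reset: what is moved stays moved. The work goes in short steps, each a Python script; the robot and the scene stay as the last script left them, time stands still between calls to the robot, and variables do not carry over. Pictures are saved under pics/ and viewed, and the job is handed in when it is done.

```bash
ls; mkdir -p pics; python3 - <<'E'
from plant import bot
import cv2
for n in ("scene","top","wrist"):
    p=bot.read_camera(n); cv2.imwrite(f"pics/{n}0.png",p["img"])
    print(n,p["shot"],p["mtx"].tolist() if hasattr(p["mtx"],'tolist') else p["mtx"],p["k1"],p.get("R"),p.get("t"),p.get("tool_from_camera"))
    for t in ("stage","stop_face","bar_top","foot","plate_mid","clip"):
        if n=="wrist": continue
        print(t,[(round(d["conf"],2),[round(float(d["point"][1])*640),round(float(d["point"][0])*400)]) for d in bot.mark_of(t,p)][:4])
print(bot.read_clock(),bot.read_ee_rot(),bot.read_position())
E
```

```text
pics
scene 1 [[362.15143325069783, 0.0, 317.52675125832803], [0.0, 362.15143325069783, 198.79328925369845], [0.0, 0.0, 1.0]] 0.0004040065866288578 [[-0.82981389  0.55786124  0.01413333]
 [ 0.36591052  0.56306177 -0.7409932 ]
 [-0.42132933 -0.60971491 -0.67136378]] [ 0.55272389 -0.24065394  0.99142563] None
stage [(0.86, [225, 232]), (0.72, [325, 180])]
stop_face [(0.93, [311, 181]), (0.93, [214, 227])]
bar_top [(0.85, [372, 174]), (0.66, [252, 230]), (0.2, [377, 238])]
foot [(0.67, [223, 225]), (0.58, [326, 180])]
plate_mid [(0.74, [327, 142]), (0.63, [348, 161]), (0.34, [374, 176])]Traceback (most recent call last):
  File "<stdin>", line 8, in <module>
ValueError: it knows: bar_top, bottle, dish, foot, jar, plate_mid, stage, stop_face
```

```bash
python3 - <<'E'
from plant import bot
import cv2
for n in ("scene","top","wrist"):
    p=bot.read_camera(n); cv2.imwrite(f"pics/{n}1.png",p["img"])
    if n!="scene": print(n,p["shot"],p["mtx"].tolist(),p["k1"],p.get("R"),p.get("t"),p.get("tool_from_camera"))
    if n=="top":
      for t in ("stage","stop_face","bar_top","foot","plate_mid"):
        print(t,[(round(d["conf"],2),[round(float(d["point"][1])*640,1),round(float(d["point"][0])*400,1)]) for d in bot.mark_of(t,p)][:4])
print(bot.read_clock(),bot.read_ee_rot(),bot.read_position())
E
```

```text
top 3 [[393.6600613547808, 0.0, 319.0238895122829], [0.0, 393.6600613547808, 194.0118806860825], [0.0, 0.0, 1.0]] -0.029065418005573305 [[-0.00795316 -0.99974622  0.02107712]
 [-0.99173058  0.00518593 -0.12823246]
 [ 0.12809061 -0.02192268 -0.99152014]] [0.04048899 0.67053908 0.6925155 ] None
stage [(0.78, [354.4, 221.5]), (0.67, [350.2, 111.2])]
stop_face [(0.85, [349.7, 97.7]), (0.69, [356.7, 203.7])]
bar_top [(0.98, [319.2, 119.9]), (0.88, [317.9, 256.1])]
foot [(0.85, [352.2, 216.7]), (0.8, [347.4, 104.1])]
plate_mid [(0.9, [356.0, 251.5])]
wrist 4 [[301.218368305991, 0.0, 320.80893064841655], [0.0, 301.218368305991, 200.0817882817018], [0.0, 0.0, 1.0]] -0.05476720069316547 None None [[ 1.76220145e-04 -9.69207726e-01 -2.46244499e-01  7.13928939e-02]
 [ 9.99999973e-01  1.33495128e-04  1.90199704e-04 -4.89927143e-04]
 [-1.51470582e-04 -2.46244525e-01  9.69207723e-01 -8.25536541e-02]
 [ 0.00000000e+00  0.00000000e+00  0.00000000e+00  1.00000000e+00]]
0.7 [-1.73884608e-05  2.11805290e-01  9.77311883e-01 -4.92260157e-05] [0.27942814 0.61438844 0.30265117]
```

View pics/scene0.png

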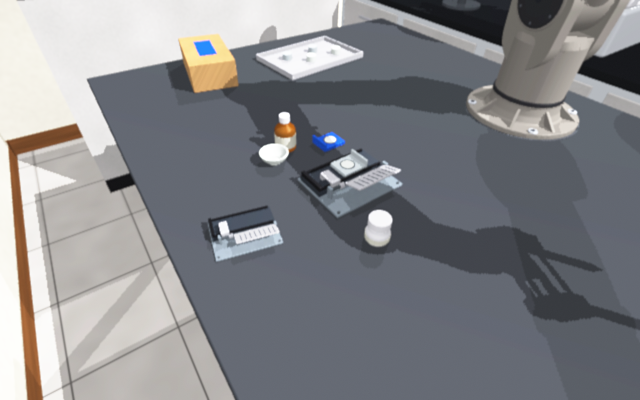

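View pics/top1.png

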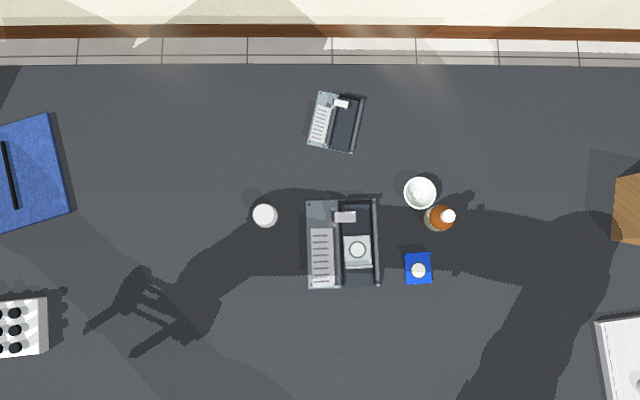

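View pics/wrist1.png

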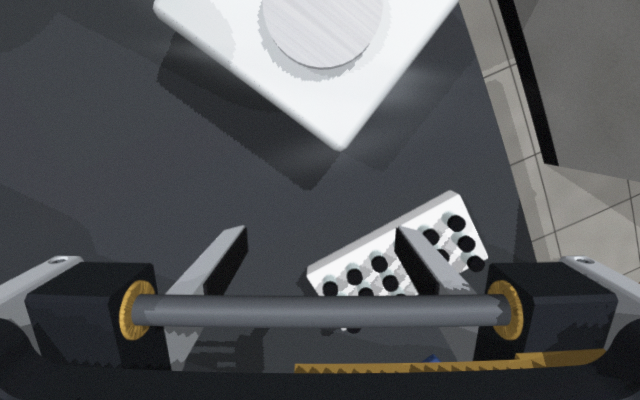

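The stage candidates are the large one at top-view px (342,243) and a small look-alike at (336,122). The plate candidates are the grey one on the large stage at (357,251) and the blue one on the bench at (418,268). By size and colour I choose the large stage with the grey plate. Next I compute its pose from the top and scene views.

```bash
cat > h.py <<'E'
from plant import bot
import cv2, numpy as np
from scipy.optimize import least_squares
from scipy.spatial.transform import Rotation as Ro
def cam(n):
    pos=np.array(bot.read_position()); q=np.array(bot.read_ee_rot())
    p=bot.read_camera(n)
    if n=="wrist":
        T=np.eye(4);T[:3,:3]=Ro.from_quat(np.r_[q[1:],q[0]]).as_matrix();T[:3,3]=pos
        C=np.linalg.inv(T@np.array(p["tool_from_camera"]));p["R"]=C[:3,:3];p["t"]=C[:3,3]
    return p
def proj(p,X):
    c=np.atleast_2d(X)@np.array(p["R"]).T+p["t"]; s=c[:,:2]/c[:,2:]
    s=s*(1+p["k1"]*(s**2).sum(1,keepdims=True)); m=np.array(p["mtx"])
    return s@m[:2,:2].T+m[:2,2]
def back(p,uv,z):
    m=np.array(p["mtx"]); d=(np.array(uv,float)-m[:2,2])/m[0,0]; s=d.copy()
    for _ in range(20): s=d/(1+p["k1"]*(s@s))
    R=np.array(p["R"]); r=R.T@np.r_[s,1]; o=-R.T@np.array(p["t"])
    return o+r*(z-o[2])/r[2]
def st2w(pose,P):
    x,y,a=pose; P=np.atleast_2d(np.array(P,float)); c,s=np.cos(a),np.sin(a)
    return np.c_[x+c*P[:,0]-s*P[:,1],y+s*P[:,0]+c*P[:,1],P[:,2]]
def w2st(pose,X):
    x,y,a=pose; d=np.array(X[:2])-[x,y]; c,s=np.cos(a),np.sin(a)
    return np.array([c*d[0]+s*d[1],-s*d[0]+c*d[1]])
PT={"stage":[0,0,0],"stop_face":[.03,0,.018],"foot":[.005,.006,.022],"bar_top":[-.068,.0675,.0335]}
def marks(p,t):
    return [(d["conf"],np.array([d["point"][1]*640,d["point"][0]*400])) for d in bot.mark_of(t,p)]
def fit(obs,x0):
    f=lambda v:np.concatenate([(proj(p,st2w(v,P))[0]-uv)/1.0 for p,P,uv in obs])
    r=least_squares(f,x0,loss="soft_l1",x_scale=[.01,.01,.05]); return r.x,f(r.x).reshape(-1,2)
E
python3 - <<'E'
from h import *
t=cam("top"); z={}
for k,P in PT.items():
    for c,uv in marks(t,k): print(k,round(c,2),uv.round(1),back(t,uv,P[2])[:2].round(3))
for c,uv in marks(t,"plate_mid"): print("plate",c,back(t,uv,.022))
for k in("bottle","jar","dish"):
    for c,uv in marks(t,k): print(k,round(c,2),uv.round(),back(t,uv,0)[:2].round(3))
E
```

```text
stage 0.95 [345.1 112.2] [ 0.844 -0.019]
stage 0.7 [354.9 216.3] [ 0.632 -0.035]
stop_face 0.72 [356.3 202.7] [ 0.657 -0.036]
stop_face 0.56 [350.2  98.6] [ 0.866 -0.028]
foot 0.91 [352.9 214.5] [ 0.634 -0.029]
foot 0.55 [347.3 105. ] [ 0.851 -0.022]
bar_top 0.91 [322.  118.9] [0.819 0.029]
bar_top 0.89 [324.5 257.1] [0.554 0.027]
bar_top 0.2 [355.3 251. ] [ 0.565 -0.031]
plate 0.81 [ 0.56290495 -0.03871337  0.022     ]
plate 0.66 [ 0.52930745 -0.14311512  0.022     ]
plate 0.29 [ 0.63252204 -0.02884015  0.022     ]
bottle 0.69 [433. 216.] [ 0.631 -0.191]
jar 0.65 [266. 217.] [0.632 0.139]
dish 0.71 [416. 194.] [ 0.676 -0.158]
```

```bash
python3 - <<'E'
from h import *
q=[0,0,1,0]
print(bot.ik([0.68,0.0,0.30],q), bot.ik([0.52,0.0,0.12],q))
bot.move_pose([0.68,0.0,0.30],q)
w=cam("wrist"); cv2.imwrite("pics/w2.png",w["img"]); print(bot.read_clock(),bot.read_position())
g=(0.628,-0.036,0.03); obs=[]
for k,P in PT.items():
    for c,uv in marks(w,k): print(k,round(c,2),uv.round(1),w2st(g,back(w,uv,P[2])).round(4), proj(w,st2w(g,P))[0].round())
for c,uv in marks(w,"plate_mid"): print("plate",c,uv,w2st(g,back(w,uv,.022)))
E
```

```text
[-0.39591513  0.461068    0.42023958  1.61284476 -0.20392669  1.11131674
  1.64701491] [-0.38943803  0.44406053  0.32482102  2.11061791 -0.23792434  0.62085243
  1.67132149]
3.7917 [0.68004022 0.00101923 0.29994853]
stage 0.91 [303.9 297.2] [0.2219 0.0062] [291. 140.]
stage 0.83 [290.9 138.2] [-0.002  -0.0005] [291. 140.]
stage 0.21 [295.2 141.7] [0.0024 0.0047] [291. 140.]
stop_face 0.65 [290.5 161. ] [ 0.0243 -0.0006] [291. 166.]
foot 0.84 [293.9 140.4] [-0.0003  0.0051] [295. 145.]
bar_top 0.89 [342.9 284.6] [0.1838 0.0602] [347.  77.]
bar_top 0.88 [347.7  72.3] [-0.0725  0.0682] [347.  77.]
plate 0.94 [189.824  57.48 ] [-0.09668322 -0.10794116]
plate 0.8 [288.576  82.48 ] [-0.06530222  0.00216554]
```

View pics/w2.png

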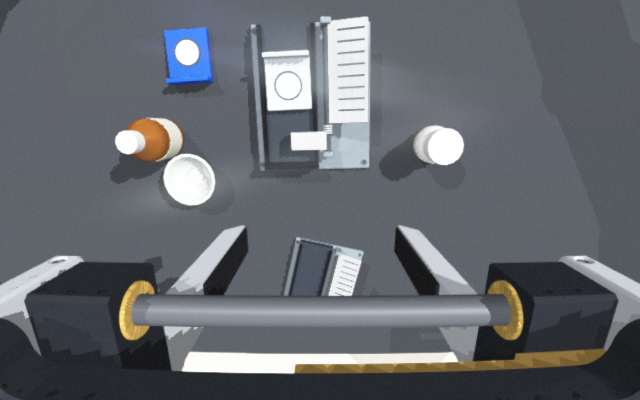

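```bash
python3 - <<'E'
from h import *
bot.move_straight([0.675,-0.01,0.205],velocity=0.15)
w=cam("wrist"); cv2.imwrite("pics/w3raw.png",w["img"]); print(bot.read_clock(),bot.read_position())
import pickle; pickle.dump({k:w[k] for k in("img","mtx","k1","R","t")},open("w3.pkl","wb"))
g=(0.627,-0.036,0.03); obs=[]
for k,P in PT.items():
    for c,uv in marks(w,k):
        e=np.linalg.norm(w2st(g,back(w,uv,P[2]))-P[:2]); print(k,round(c,2),uv.round(1),w2st(g,back(w,uv,P[2])).round(4))
        if e<.02 and c>.4: obs.append((w,P,uv))
v,r=fit(obs,g); print(v,r.round(1))
for c,uv in marks(w,"plate_mid"): print("plate",c,uv,w2st(v,back(w,uv,.022)))
c=cv2.resize(w["img"][0:260,200:440],None,fx=3,fy=3,interpolation=cv2.INTER_CUBIC)[:, :]
c=cv2.resize(w["img"][0:240,190:430],(600,600),interpolation=cv2.INTER_CUBIC); cv2.imwrite("pics/w3.png",c)
E
```

```text
4.8833 [ 0.67558927 -0.00994392  0.20609511]
stage 0.87 [309.2 344.9] [0.2214 0.0058]
stage 0.74 [291.7 141.8] [-0.0065 -0.0016]
stop_face 0.97 [303.5 365.2] [ 0.233  -0.0003]
stop_face 0.55 [295.7 178.5] [0.0255 0.002 ]
foot 0.89 [298.  152.7] [0.0019 0.0055]
foot 0.81 [309.7 358.1] [0.22   0.0072]
bar_top 0.86 [361.4 331.9] [0.1791 0.0607]
bar_top 0.65 [369.1  58.6] [-0.0715  0.0659]
[ 0.6232747  -0.03678792  0.03808565] [[ 1.1  2.9]
 [-2.7  0.9]
 [-0.2 -0.8]
 [ 0.4 -1.1]]
plate 0.9 [159.488  39.12 ] [-0.09296195 -0.10353833]
plate 0.84 [289.024  71.8  ] [-0.06151351  0.00236614]
```

View pics/w3.png

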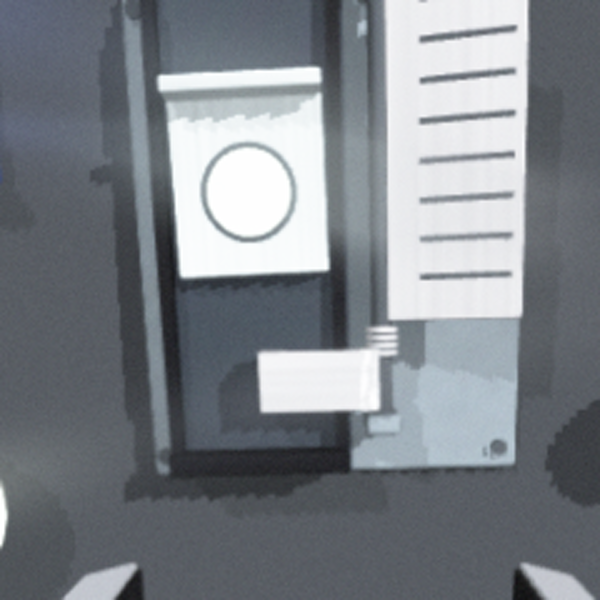

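```bash
cat > ov.py <<'E'
from h import *
def overlay(w,v,pl,fn,box,sz=(600,600),clip=0.0):
    x0,y0,x1,y1=box; f=sz[0]/(x1-x0)
    im=cv2.resize(w["img"][y0:y1,x0:x1],sz,interpolation=cv2.INTER_CUBIC)
    def L(P,c,pose=v):
        a=(proj(w,st2w(pose,P))-[x0,y0]+.5)*f
        cv2.polylines(im,[np.int32(a*8)],False,c,1,cv2.LINE_AA,3)
    m=lambda *a:np.array(a)/1000.
    L(m([-127,-33,18],[39,-33,18],[39,33,18],[-127,33,18]),(0,255,0))
    for s in(-1,1): L(m([-127,s*27.2,23],[30,s*27.2,23]),(0,255,255))
    L(m([30,-32,28],[30,32,28],[39,32,28],[39,-32,28],[30,-32,28]),(255,0,255))
    L(m([-122,47,27],[-14,47,27],[-14,88,40],[-122,88,40],[-122,47,27]),(0,0,255))
    L(m([-127,44,0],[-14,44,0]),(255,128,0))
    if pl is not None:
        L(m([-30,-25,26],[30,-25,26],[30,25,26],[-30,25,26]),(0,128,255),pl)
        L(m([-30,-25,38],[-30,25,38],[-25,25,38],[-25,-25,38],[-30,-25,38]),(255,0,0),pl)
    cv2.imwrite(fn,im)
E
python3 - <<'E'
from ov import *
import pickle; w=pickle.load(open("w3.pkl","rb"))
m=lambda u,v:np.array([190+u*.4-.2,v*.4-.2])
obs=[(w,np.array([-14,47,27])/1e3,m(388,320)),(w,np.array([-14,88,40])/1e3,m(523,317))]
for P,uv in (((.030,-.032,.028),m(170,450)),):pass
v0=[.6233,-.0368,.038]
# bar outer edge line at crop row 0 -> x=527 ; pin angle using along-edge residual
def f(v):
    r=[]
    for p,P,uv in obs: r+=list(proj(p,st2w(v,P))[0]-uv)
    a,b=proj(w,st2w(v,np.array([[-.014,.088,.040],[-.122,.088,.040]])))
    q=m(528,0); s=(q[1]-a[1])/(b[1]-a[1]); r.append((a+s*(b-a))[0]-q[0])
    a,b=proj(w,st2w(v,np.array([[-.014,.047,.027],[-.122,.047,.027]])))
    q=m(386,0); s=(q[1]-a[1])/(b[1]-a[1]); r.append((a+s*(b-a))[0]-q[0])
    return np.array(r)
r=least_squares(f,v0,x_scale=[.01,.01,.05]);v=r.x;print(v,f(v).round(2))
# plate fit
po=[((30,-25,26),m(180,278)),((30,25,26),m(328,271)),((-30,-25,38),m(158,77)),((-30,25,38),m(322,69)),((0,0,26),m(249,191))]
g=lambda s:np.concatenate([proj(w,st2w(s,np.array(P)/1e3))[0]-uv for P,uv in po])
r=least_squares(g,[.56,-.037,.03],x_scale=[.01,.01,.05]);pl=r.x;print(pl,g(pl).round(1).tolist(),w2st(v,pl),pl[2]-v[2])
overlay(w,v,pl,"pics/ov3.png",(190,0,430,240))
E
```

```text
[ 0.62252067 -0.03562099  0.02805121] [ 1.   -0.12 -0.9   0.08 -0.35  0.3 ]
[ 0.56333014 -0.03609122  0.03662754] [0.0, 1.0, 0.2, 1.4, -0.0, 0.3, -0.2, 0.4, -0.0, -3.1] [-0.05918043  0.00119011] 0.008576331992504491
```

View pics/ov3.png

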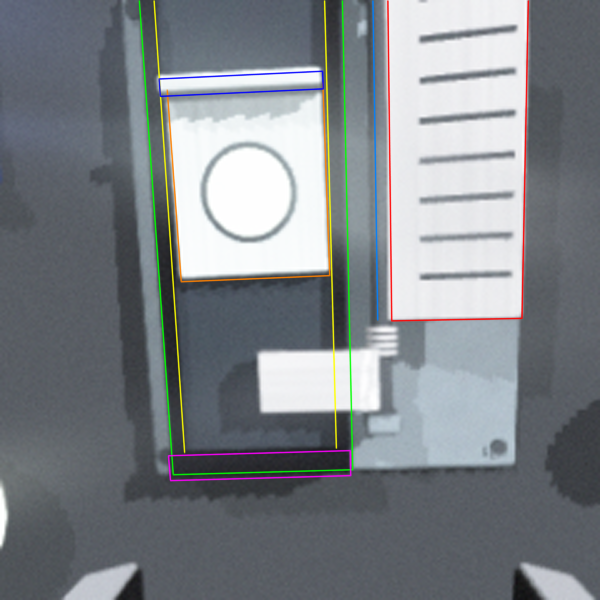

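```bash
cat >> h.py <<'E'
V=(0.6215,-0.0357,0.030)
Q=[0,-np.sin(V[2]/2),np.cos(V[2]/2),0]
def go(sx,sy,tip,vel):
    p=st2w(V,[[sx/1e3,sy/1e3,tip/1e3+.097]])[0]
    bot.move_straight(list(p),velocity=vel,orientation=Q)
def stat(s=""):
    p=np.array(bot.read_position()); print(s,"t",round(bot.read_clock(),2),"stage",(w2st(V,p)*1e3).round(1),"tip",round((p[2]-.097)*1e3,1),"F",np.round(bot.read_wrist_force(),1),"M",np.round(bot.read_ft_torque(),2),"gap",round(bot.read_finger_gap(),4),flush=True)
E
python3 - <<'E'
from h import *
stat()
go(-106,35,58,0.15); stat("above")
for n in("wrist","top","scene"):
    w=cam(n); cv2.imwrite(f"pics/{n}4.png",w["img"])
    if n=="scene": cv2.imwrite("pics/s4.png",cv2.resize(w["img"][100:260,260:460],None,fx=3.5,fy=3.5,interpolation=cv2.INTER_CUBIC))
    if n=="top": cv2.imwrite("pics/t4.png",cv2.resize(w["img"][160:340,240:460],None,fx=3,fy=3,interpolation=cv2.INTER_CUBIC))
stat()
E
```

```text
t 5.13 stage [54.5 24.2] tip 108.6 F [-0.3  0.7 -0.3] M [0.02 0.03 0.01] gap 0.094
above t 6.41 stage [-105.2   35. ] tip 58.3 F [-0.2 -0.   0.3] M [-0.05  0.    0.01] gap 0.0941
 t 6.56 stage [-105.5   35. ] tip 58.1 F [1.  0.1 0. ] M [ 0.06  0.01 -0.  ] gap 0.0939
```

View pics/s4.png

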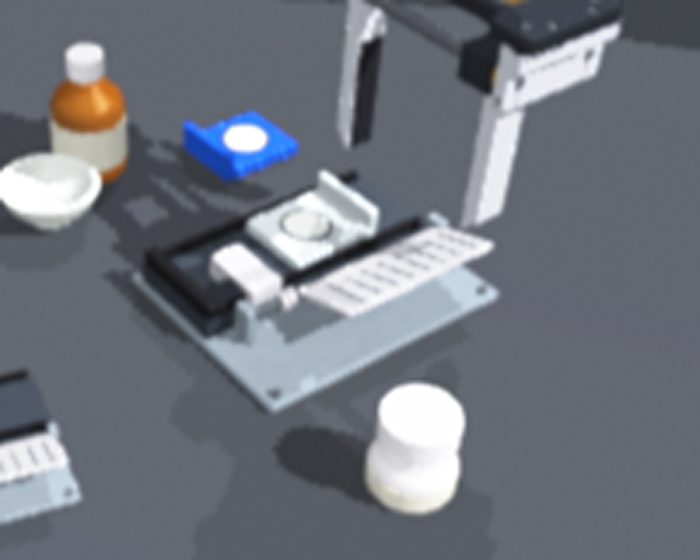

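View pics/wrist4.png

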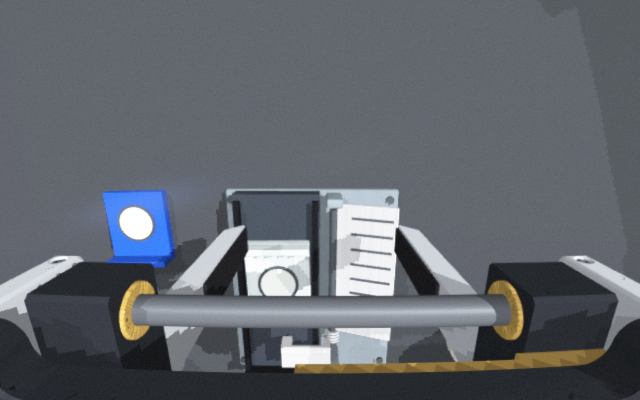

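```bash
python3 - <<'E'
from ov import *
import pickle
w=cam("wrist"); pickle.dump({k:w[k] for k in("img","mtx","k1","R","t")},open("w4.pkl","wb"))
p=np.array(bot.read_position());q=bot.read_ee_rot();R=Ro.from_quat(np.r_[q[1:],q[0]]).as_matrix()
for yy in(-59.5,-47,47,59.5):
    for xx in(-8,8): 
        X=p+R@(np.array([xx,yy,97])/1e3); print(yy,xx,proj(w,X)[0].round(1),(w2st(V,X)*1e3).round(1),X[2].round(4))
overlay(w,V,(0.5622,-0.0362,.033),"pics/ov4.png",(200,180,440,380),(720,600))
E
```

```text
-59.5 -8 [229.4 250.7] [-97.6 -24.6] 0.0581
-59.5 8 [227.4 227.3] [-113.6  -24.6] 0.0581
-47 -8 [248.5 250.8] [-97.6 -12.1] 0.0581
-47 8 [247.  227.4] [-113.6  -12.1] 0.0581
47 -8 [394.1 250.8] [-97.6  81.9] 0.058
47 8 [395.7 227.4] [-113.6   81.9] 0.058
59.5 -8 [413.2 250.7] [-97.6  94.4] 0.058
59.5 8 [415.2 227.3] [-113.6   94.4] 0.058
```

View pics/ov4.png

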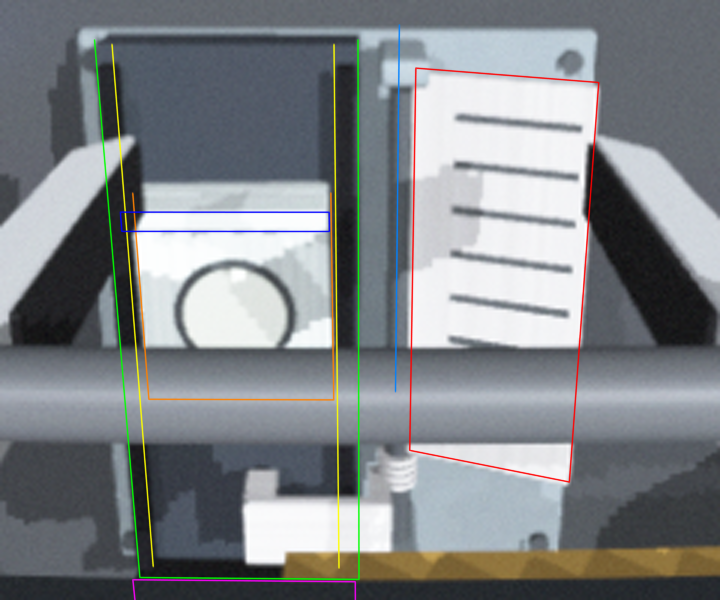

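```bash
python3 - <<'E'
from h import *
go(-106,35,42,0.08); stat("42")
go(-106,35,33,0.03); stat("33")
go(-106,35,26,0.03); stat("26")
for n in("wrist","scene"):
    w=cam(n); cv2.imwrite(f"pics/{n}5.png",w["img"])
    b=(260,100,460,260) if n=="scene" else (200,180,440,380)
    cv2.imwrite(f"pics/{n}5c.png",cv2.resize(w["img"][b[1]:b[3],b[0]:b[2]],None,fx=3,fy=3,interpolation=cv2.INTER_CUBIC))
stat()
E
```

```text
42 t 6.96 stage [-106.3   34.9] tip 41.5 F [ 0.2 -1.4  0.8] M [-0.01  0.03  0.01] gap 0.0938
33 t 7.41 stage [-105.8   35.1] tip 33.1 F [0.2 1.  2.5] M [ 0.58 -0.25 -0.09] gap 0.0944
26 t 7.79 stage [-105.8   35.3] tip 26.1 F [2.2 4.6 5.3] M [ 1.29 -0.32 -0.05] gap 0.094
 t 7.89 stage [-105.8   35.2] tip 26.2 F [1.2 4.4 4.3] M [ 1.21 -0.28 -0.05] gap 0.0941
```

View pics/scene5c.png

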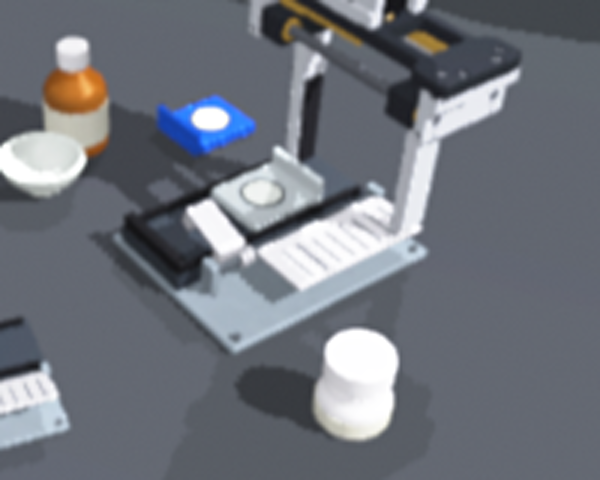

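View pics/wrist5c.png

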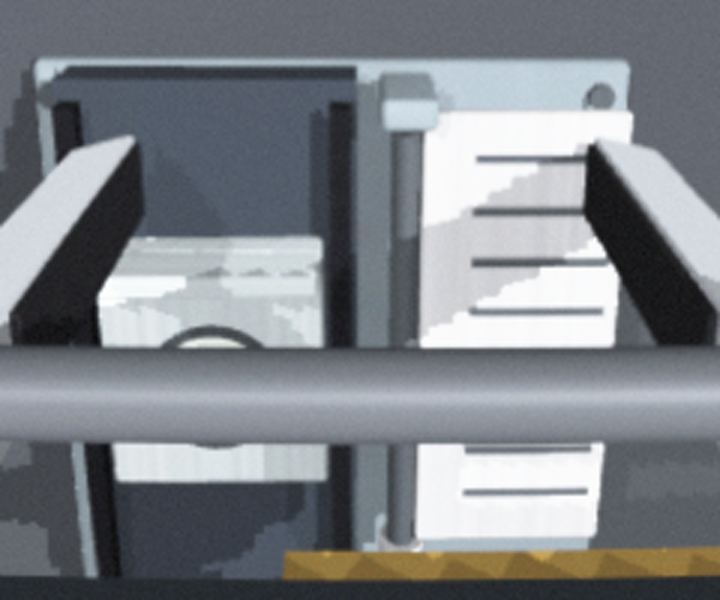

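```bash
python3 - <<'E'
from h import *
def fx(n=4):
    return np.mean([bot.read_wrist_force() for _ in range(n)],0)
go(-90,35,26,0.04); stat("-90")
go(-60,35,26,0.04); stat("-60")
go(-45,35,26,0.04); stat("-45")
for n in("wrist","scene"):
    w=cam(n); cv2.imwrite(f"pics/{n}6.png",w["img"])
    b=(240,100,440,260) if n=="scene" else (200,180,440,380)
    cv2.imwrite(f"pics/{n}6c.png",cv2.resize(w["img"][b[1]:b[3],b[0]:b[2]],None,fx=3,fy=3,interpolation=cv2.INTER_CUBIC))
stat()
E
```

```text
-90 t 8.44 stage [-89.6  34.8] tip 26.1 F [-0.2 -0.5  4.9] M [ 0.03 -0.06 -0.02] gap 0.094
-60 t 9.34 stage [-60.3  35. ] tip 25.9 F [-3.2  0.1  5.3] M [0.16 0.78 0.07] gap 0.094
-45 t 9.87 stage [-44.6  35. ] tip 26.2 F [0.4 0.2 5.2] M [ 0.31 -0.12 -0.03] gap 0.094
 t 9.97 stage [-44.6  35. ] tip 26.2 F [0.  0.9 5.1] M [ 0.23 -0.17 -0.08] gap 0.0938
```

View pics/scene6c.png

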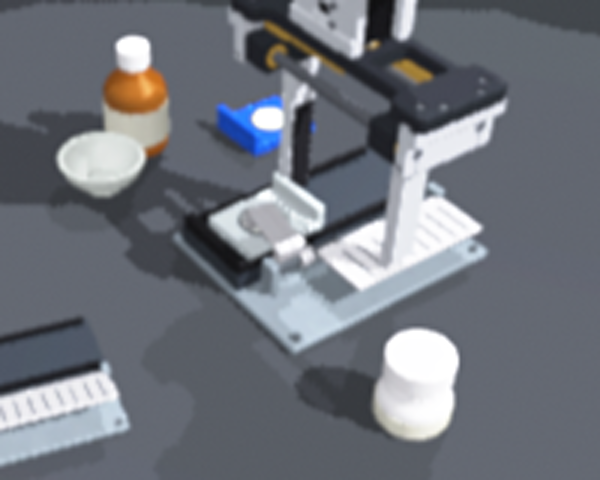

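View pics/wrist6c.png

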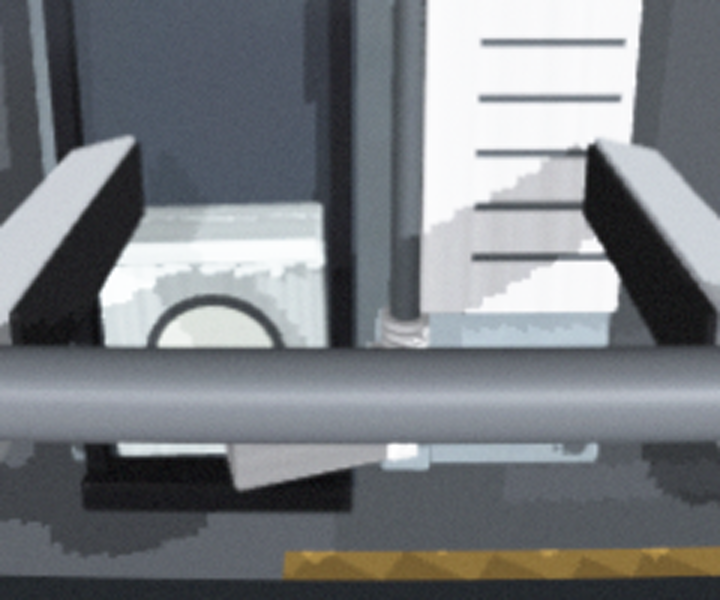

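```bash
python3 - <<'E'
from h import *
for x in np.arange(-43,-31.9,1.0):
    go(x,35,26,0.02); bot.hold(0.1)
    f=np.mean([bot.read_wrist_force() for _ in range(5)],0); m=np.mean([bot.read_ft_torque() for _ in range(5)],0)
    p=w2st(V,np.array(bot.read_position()))*1e3
    print(x,p.round(1),f.round(1),m.round(2),round(bot.read_clock(),2),flush=True)
    if f[0]<-6 : break
w=cam("wrist"); cv2.imwrite("pics/w7c.png",cv2.resize(w["img"][180:380,200:440],None,fx=3,fy=3,interpolation=cv2.INTER_CUBIC))
w=cam("scene"); cv2.imwrite("pics/s7c.png",cv2.resize(w["img"][130:250,270:430],None,fx=4,fy=4,interpolation=cv2.INTER_CUBIC))
stat()
E
```

```text
-43.0 [-43.3  35. ] [-3.  -0.3  4.2] [0.24 0.63 0.09] 10.32
-42.0 [-42.5  35. ] [-2.4 -0.9  5.3] [0.15 0.95 0.1 ] 10.67
-41.0 [-41.6  34.9] [-4.2 -0.4  4.9] [0.11 1.01 0.18] 11.02
-40.0 [-40.5  34.9] [-5.2 -1.4  4.5] [0.08 1.15 0.1 ] 11.37
-39.0 [-39.2  35. ] [-5.5 -0.4  4.4] [0.02 1.05 0.16] 11.72
-38.0 [-38.1  35. ] [-4.6 -1.2  5. ] [0.13 1.18 0.01] 12.07
-37.0 [-37.7  35. ] [-8.8 -0.3  7.6] [ 0.05  2.17 -0.25] 12.42
 t 12.52 stage [-37.7  35. ] tip 25.9 F [-8.7 -0.7  8.3] M [ 0.06  2.17 -0.22] gap 0.094
```

View pics/w7c.png

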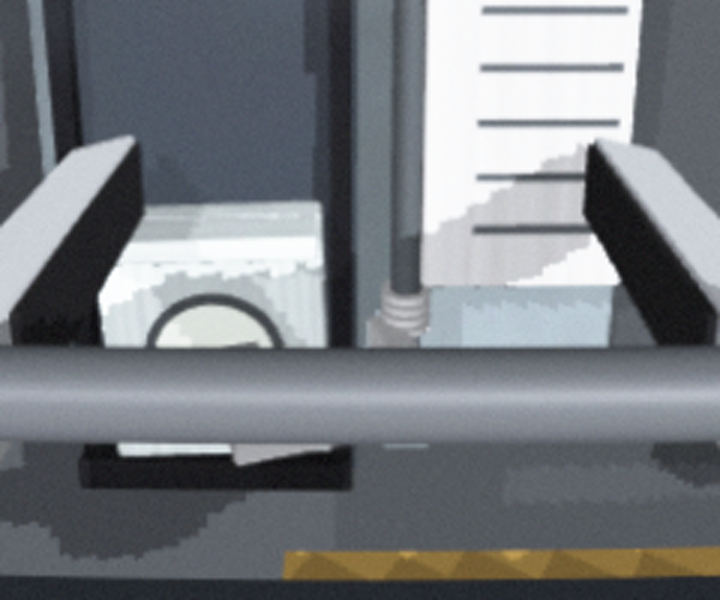

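View pics/s7c.png

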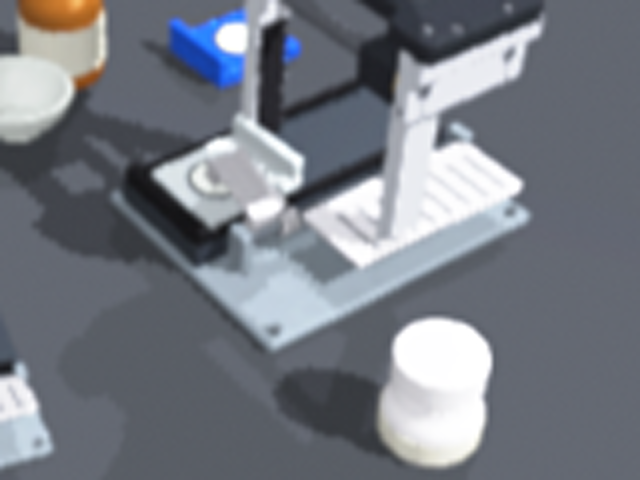

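```bash
python3 - <<'E'
from h import *
for x in (-36.4,-35.8):
    go(x,35,26,0.02); bot.hold(0.15)
    f=np.mean([bot.read_wrist_force() for _ in range(5)],0); m=np.mean([bot.read_ft_torque() for _ in range(5)],0)
    p=w2st(V,np.array(bot.read_position()))*1e3
    print(x,p.round(2),f.round(1),m.round(2),round(bot.read_clock(),2),flush=True)
    if f[0]<-14: break
# relax the push, bar still down
go(-37.8,35,26,0.02); bot.hold(0.1); stat("relaxed")
go(-41,35,26,0.02); bot.hold(0.1); stat("backed")
import pickle
w=cam("wrist"); pickle.dump({k:w[k] for k in("img","mtx","k1","R","t")},open("w8.pkl","wb"))
cv2.imwrite("pics/w8c.png",cv2.resize(w["img"][200:360,220:380],None,fx=3.75,fy=3.75,interpolation=cv2.INTER_CUBIC))
w=cam("top"); cv2.imwrite("pics/t8c.png",cv2.resize(w["img"][180:300,290:410],None,fx=5,fy=5,interpolation=cv2.INTER_CUBIC))
w=cam("scene"); cv2.imwrite("pics/s8c.png",cv2.resize(w["img"][130:210,290:390],None,fx=6,fy=6,interpolation=cv2.INTER_CUBIC))
E
```

```text
-36.4 [-37.53  34.97] [-11.7  -0.3  10.9] [-0.05  2.85 -0.31] 12.92
-35.8 [-37.34  34.93] [-15.9  -0.7  13.2] [-0.05  3.57 -0.43] 13.32
relaxed t 13.67 stage [-37.9  35. ] tip 26.0 F [-4.9 -0.1  5.1] M [ 0.14  1.25 -0.19] gap 0.0939
backed t 14.07 stage [-40.3  35.1] tip 26.3 F [ 3.4 -0.1  5.2] M [ 0.28 -0.92 -0.21] gap 0.0938
```

View pics/w8c.png

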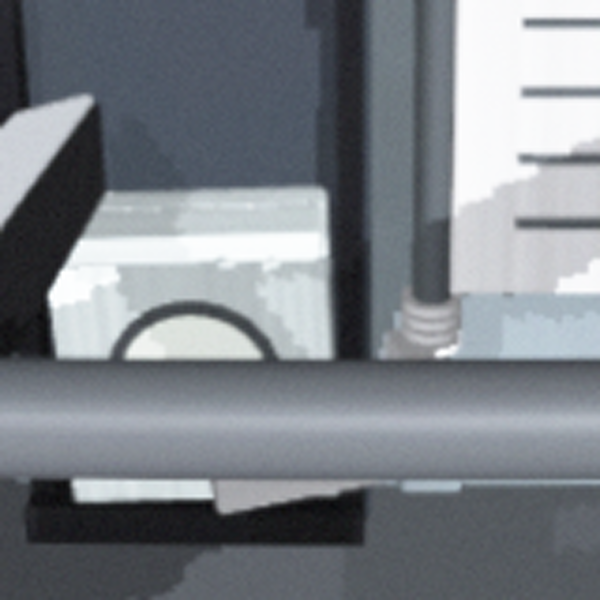

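View pics/t8c.png

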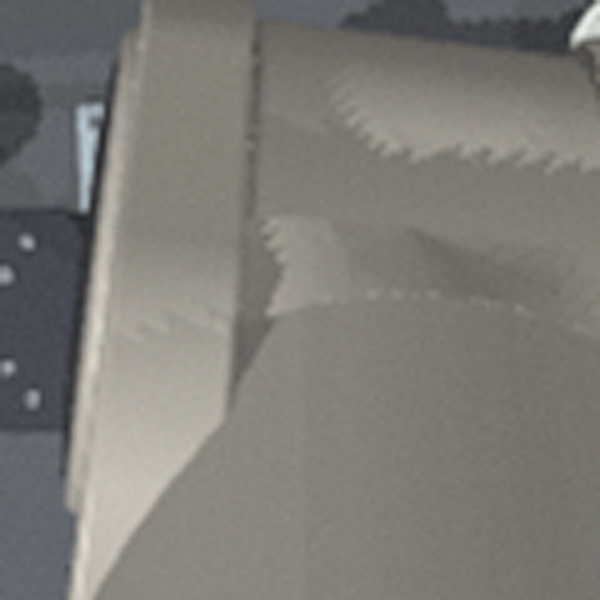

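View pics/s8c.png

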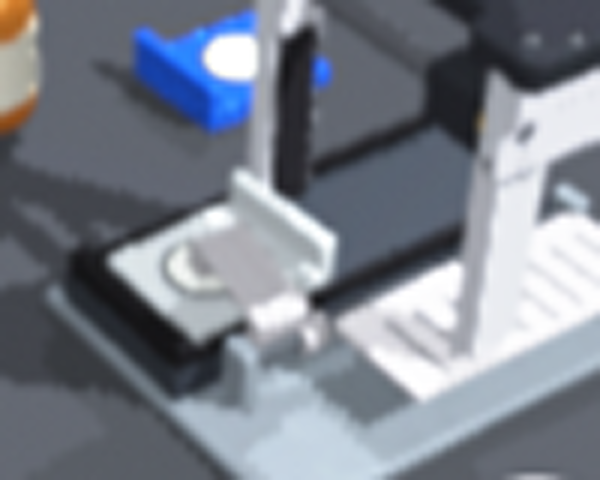

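```bash
python3 - <<'E'
from ov import *
import pickle; w=pickle.load(open("w8.pkl","rb"))
m=lambda u,v:np.array([220+u/3.75-.37,200+v/3.75-.37])
for n,uv,z in [("plate front L",m(72,502),.026),("plate front at foot",m(214,497),.026),("flange rear bottom? L",m(108,193),.018),("R",m(324,188),.018),("flange top edge L",m(85,236),.038),("flange top edge R",m(324,232),.038),("stop far top L",m(28,545),.028),("stop far top R",m(362,543),.028),("plate right rear",m(328,262),.038),("plate right",m(332,355),.026)]:
    print(n,(w2st(V,back(w,uv,z))*1e3).round(1))
overlay(w,V,(*st2w(V,[[0,0.001,0]])[0][:2],V[2]),"pics/ov8.png",(220,200,380,360))
E
```

```text
plate front L [ 31.3 -23.2]
plate front at foot [29.9  3.7]
flange rear bottom? L [-28.4 -14.2]
R [-29.5  24.8]
flange top edge L [-29.7 -13.3]
flange top edge R [-30.5  25.7]
stop far top L [ 39.6 -31.8]
stop far top R [38.5 31.5]
plate right rear [-25.2  26.3]
plate right [-0.5 26.2]
```

View pics/ov8.png

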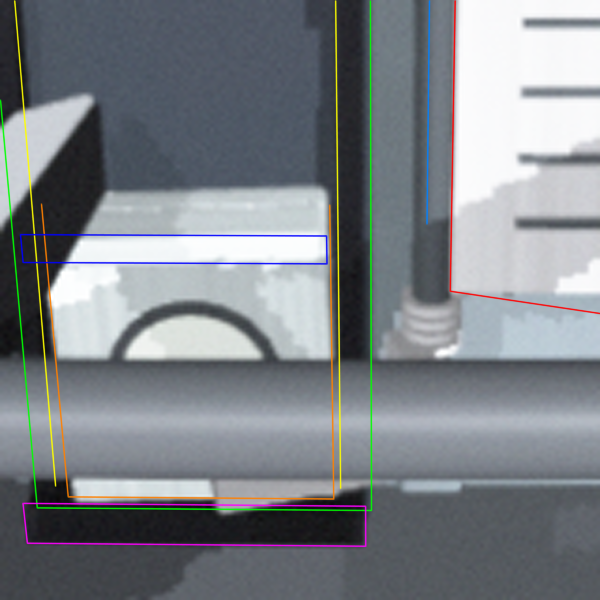

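Contact forces and the images say the plate is at the stop, though it may still be yawed by about 1°. With the bar kept down, I'll rotate the gripper so the fingertip pushes near the flange centre and squares the plate.

```bash
cat >> h.py <<'E'
def gor(sx,sy,tip,vel,th):
    a=V[2]+th; p=st2w(V,[[sx/1e3,sy/1e3,tip/1e3+.097]])[0]
    bot.move_straight(list(p),velocity=vel,orientation=[0,-np.sin(a/2),np.cos(a/2),0])
E
python3 - <<'E'
from h import *
th=np.radians(40)
a=V[2]+th; print(bot.ik(list(st2w(V,[[-.08,.043,.123]])[0]),[0,-np.sin(a/2),np.cos(a/2),0]))
go(-50,36,26,0.04); stat("back")
gor(-65,38.5,26,0.03,th/2); stat("mid")
gor(-81,42.5,26,0.03,th); stat("rot")
w=cam("scene"); cv2.imwrite("pics/s9c.png",cv2.resize(w["img"][120:220,280:405],None,fx=5,fy=5,interpolation=cv2.INTER_CUBIC))
w=cam("wrist"); cv2.imwrite("pics/w9.png",w["img"])
E
```

```text
[-0.26020735  0.44943101  0.16231267  2.05685814 -0.11724087  0.64376333
  2.27908563]
back t 14.6 stage [-50.8  36. ] tip 25.8 F [-1.8 -0.5  4.3] M [0.27 0.44 0.09] gap 0.094
mid t 15.26 stage [-65.1  38.5] tip 25.9 F [0.3 1.4 5.1] M [ 0.43  0.12 -0.06] gap 0.0939
rot t 15.96 stage [-80.9  42.6] tip 26.0 F [0.5 1.4 6. ] M [ 0.47 -0.06 -0.01] gap 0.0938
```

View pics/s9c.png

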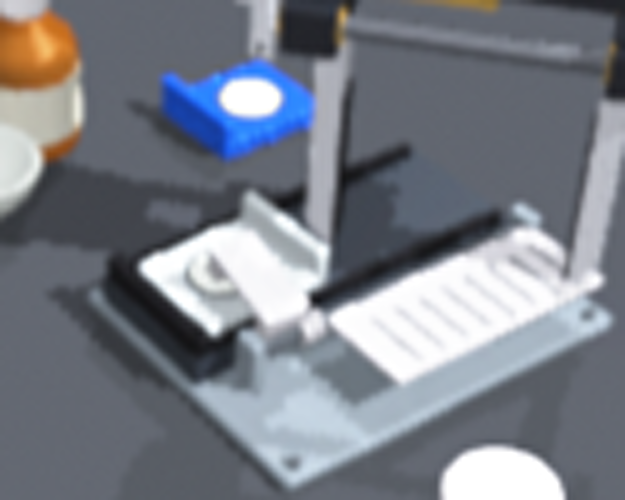

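View pics/w9.png

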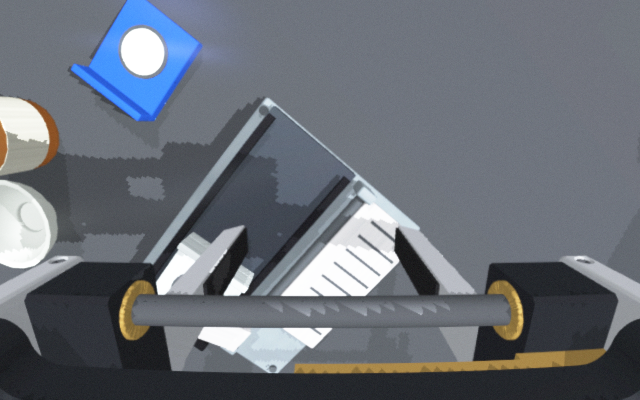

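Bar is still down and the finger sits behind the flange's middle. Now the squaring push, then back off with the bar down.

```bash
python3 - <<'E'
from h import *
th=np.radians(40)
for x in np.arange(-78,-69.9,1.0):
    gor(x,42.5,26,0.03,th); bot.hold(0.1)
    f=np.mean([bot.read_wrist_force() for _ in range(5)],0)
    p=w2st(V,np.array(bot.read_position()))*1e3
    print(x,p.round(2),f.round(1),round(bot.read_clock(),2),flush=True)
    if f[0]<-9.5: break
gor(x-2.5,42.5,26,0.03,th); bot.hold(0.1); stat("relaxed")
gor(x-8,42.5,26,0.03,th); bot.hold(0.1); stat("backed")
w=cam("scene"); cv2.imwrite("pics/s10c.png",cv2.resize(w["img"][120:220,280:405],None,fx=5,fy=5,interpolation=cv2.INTER_CUBIC))
w=cam("wrist"); cv2.imwrite("pics/w10.png",cv2.resize(w["img"][160:360,120:360],None,fx=3,fy=3,interpolation=cv2.INTER_CUBIC))
E
```

```text
-78.0 [-78.42  42.53] [-1.3  1.   5.7] 16.41
-77.0 [-77.78  42.48] [-3.3  0.2  5.6] 16.76
-76.0 [-76.88  42.49] [-3.5 -0.3  6.1] 17.11
-75.0 [-75.93  42.51] [-3.8 -1.   6.2] 17.46
-74.0 [-74.93  42.45] [-3.2  0.1  6.4] 17.81
-73.0 [-73.98  42.48] [-3.5  0.2  6.9] 18.16
-72.0 [-73.39  42.5 ] [-5.9  0.6  6.5] 18.51
-71.0 [-72.91  42.5 ] [-9.7  0.8  8.9] 18.86
relaxed t 19.21 stage [-74.   42.5] tip 25.7 F [-1.2  0.4  5.9] M [ 0.32  0.57 -0.01] gap 0.0939
backed t 19.64 stage [-78.9  42.5] tip 26.0 F [ 0.9 -0.4  5.6] M [ 0.23 -0.07 -0.02] gap 0.0938
```

View pics/s10c.png

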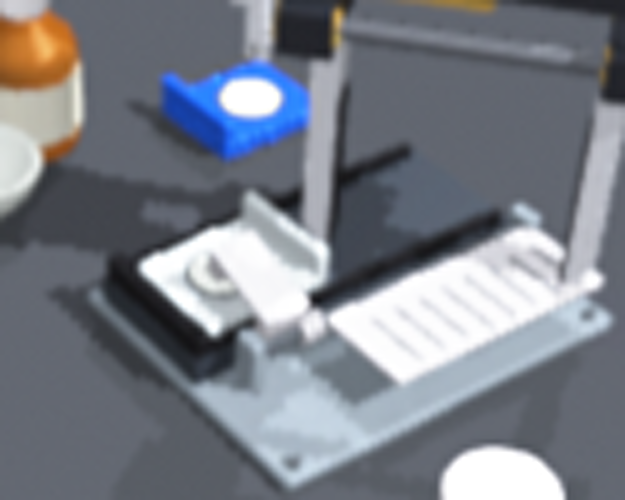

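View pics/w10.png

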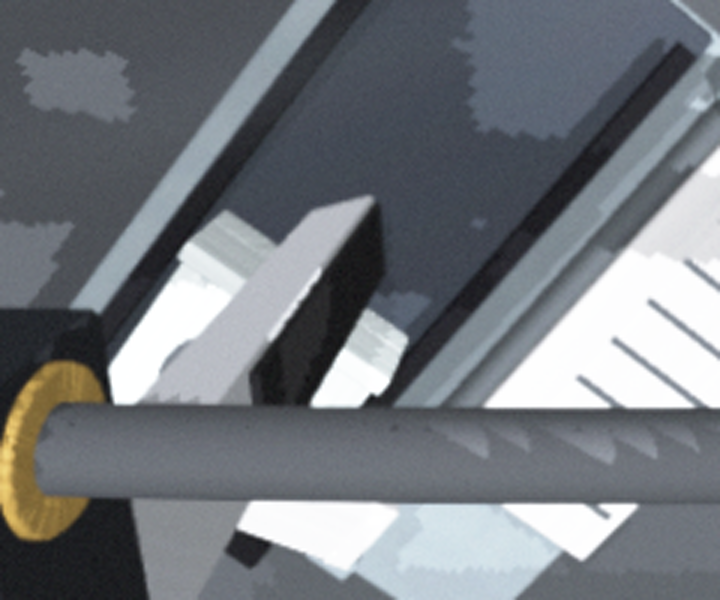

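```bash
python3 - <<'E'
from h import *
th=np.radians(40)
gor(-81,42.5,45,0.03,th); stat("up")
gor(-81,42.5,110,0.15,th); stat("up2")
bot.move_straight(list(st2w(V,[[.075,.03,.215]])[0]),velocity=.2,orientation=Q)
import pickle
w=cam("wrist"); pickle.dump({k:w[k] for k in("img","mtx","k1","R","t")},open("w11.pkl","wb")); cv2.imwrite("pics/w11.png",w["img"])
w=cam("scene"); cv2.imwrite("pics/s11c.png",cv2.resize(w["img"][120:220,280:405],None,fx=5,fy=5,interpolation=cv2.INTER_CUBIC))
stat()
E
python3 - <<'E'
from ov import *
import pickle; w=pickle.load(open("w11.pkl","rb"))
overlay(w,V,(*st2w(V,[[0,0.001,0]])[0][:2],V[2]),"pics/ov11.png",(190,0,430,240))
E
```

```text
up t 20.52 stage [-81.1  42.6] tip 44.9 F [ 0.6 -0.4 -0.9] M [ 0.06  0.03 -0.03] gap 0.0939
up2 t 21.11 stage [-81.3  42.6] tip 109.5 F [ 0.2 -0.7 -0.2] M [0.05 0.08 0.03] gap 0.0943
 t 22.14 stage [74.1 30. ] tip 117.8 F [ 0.8 -0.4 -0.8] M [ 0.01 -0.01  0.01] gap 0.0944
```

View pics/s11c.png

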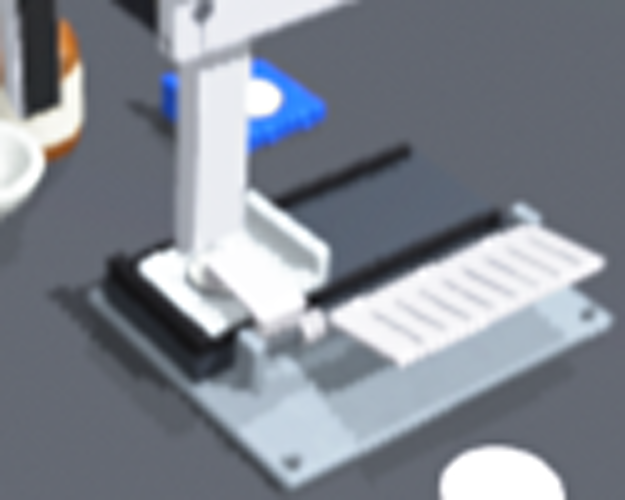

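View pics/ov11.png

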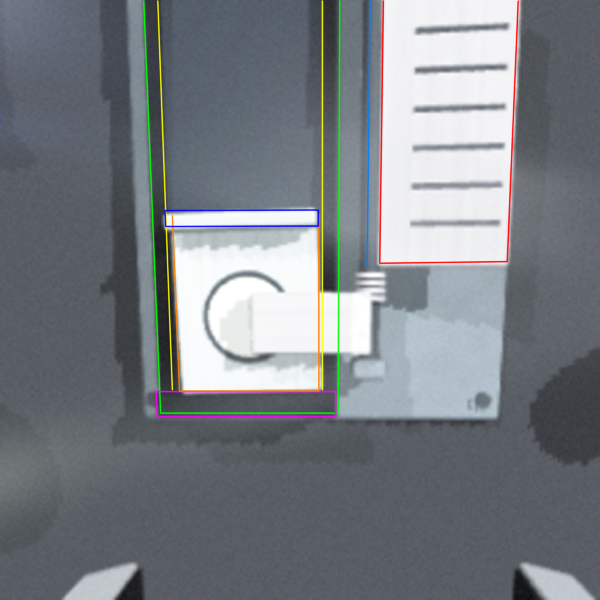

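The plate overlay matches the home pose: its front edge meets the stop and it sits square. The foot rests on the plate, the bar is up, and the robot is clear.

```bash
python3 - <<'E'
from h import *
stat(); print(bot.hand_in())
E
```

```text
t 22.14 stage [74.1 30. ] tip 117.8 F [ 0.8 -0.4 -0.8] M [ 0.01 -0.01  0.01] gap 0.0944
the job is handed in; nothing more can be done
None
```

The plate is home against the end stop and clamped under the foot. I handed the job in at 22.1 s of the 32 s allowed.

**What I did**
- One fingertip pressed the bar level and held it there.
- The other fingertip pushed the flange until the stop was felt. The push force peaked at about 16 N, with the finger near the position expected for home.
- The images suggested the plate might still be turned by about 1°. With the bar still down, I rotated the gripper and pushed again near the middle of the flange, up to about 10 N, to square it.
- I then backed off with the bar still down, let the bar up and moved clear.

**Last checks**
- **Plate:** in the final wrist picture it overlays the home pose, square and with its front edge meeting the stop.
- **Foot and bar:** the foot lies on the plate and the bar is only part-way up, as expected when clamping.
- **Wrist force:** it read about zero, so the robot is touching nothing.
- **Bystanders:** I commanded no move near the bottle, jar or dish, and saw none disturbed. I did not measure them again at the end.

**Disagreement:** my estimates of the stage's yaw differed by about 1° (0.028 to 0.047 rad), and the stop's position by about 2 mm. I relied on the contact forces and the final picture.

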